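Start a screw eye in a timber block

TASK

Take the screw eye (the one with the closed ring, not the open hook) out of its rack and stand it in the pilot hole of the timber block. Press it down firmly, but never with more than about 35 N or the timber splits, and turn it clockwise in several strokes so that it bites and cuts its first thread, until its collar is down on the timber; then let go and leave it standing upright. Leave the hook, the screwdriver and the tape measure where they are.

Things in the scene. Friction and masses are not known exactly. Their poses are not given: they have to be found in the camera images.
- eye: Steel screw eye, loose, about 90 g, 69 mm tall, upright. Origin: centre of its shank's pointed tip; z up along the shank. Shank 12 mm thick, 24 mm long (the last 4.5 mm are a cone). Above it a round 24 mm collar from z = 24 to 28 mm, an 11 mm neck to 33 mm, then the ring. It starts hanging by its collar in one of the rack's two holes (either one), collar flat on the rack's top.
- hook: Steel screw hook, the same shank, collar and size as the screw eye but with an open hook instead of the closed ring. Stands in the other hole of the rack. Bystander. Origin at the tip of its shank.
- rack: Fixed plywood rack, 60 x 160 x 34 mm high (x, y, z), origin at the centre of its underside; two holes, 16 mm wide and 29 mm deep, in its top at y = -45 and +45 mm.
- block: Fixed block of light timber, 110 x 90 x 50 mm high (x, y, z), screwed to the bench; origin at the centre of its underside.
- pilot_mouth (a point): Centre of the pilot hole's mouth, in the middle of the block's top face, 50 mm above the bench; axes are the block's, z up. The hole is vertical, 13.8 mm wide with a 2 mm countersink. A push of more than about 40 N on the screw splits the timber.
- driver: Cross-head screwdriver lying on the bench, 192 mm long. Bystander.
- tape: Tape measure, 64 x 75 x 30 mm, on the bench. Bystander.
- eye_ring (a point): Centre of the screw eye's closed ring, 49.5 mm above its tip. The ring is of round bar 9 mm thick, 39 mm over all, and lies flat in the eye's y-z plane, so it is pinched across its 9 mm thickness along the eye's x axis. Axes as the eye's.
- pilot_seat (a point): Point 20 mm down the pilot hole where the tip meets uncut wood, the collar still 4 mm above the timber. Pressing alone does not drive it; turned with a light push (under 5 N) it slips idly. Pushed with 15 to 25 N while turned clockwise seen from above it bites and sinks 1 mm per rad against about 0.05 N m: 3.5 to 4 rad bring the collar down. The push must follow it. Let go, it springs back under 0.7 mm.

How it is judged:
On the way:
1. the screw eye stands in the pilot hole, its tip on the uncut wood (z of eye in the frame of pilot_mouth below -0.018 m and horizontal distance between eye and pilot_mouth below 0.003 m), for 0.1 s.
At the end, for the whole second after the job is handed in: The screw eye stands in the pilot hole, upright within 0.1 rad and within 3 mm of the hole's centre, its collar within 1 mm of the timber (tip at least 23 mm below the hole's mouth), at rest and released; hook moved less than 20 mm, screwdriver and tape measure less than 30 mm (z of eye in the frame of pilot_mouth below -0.023 m and horizontal distance between eye and pilot_mouth below 0.003 m and angle between eye's own z axis and vertical below 0.1 rad and linear speed of eye below 0.02 m/s and distance of hook from where it was at the start of the episode below 0.02 m and distance of each of driver, tape from where it was at the start of the episode below 0.03 m); the robot touches nothing.
It fails at once if the contact forces between screw eye and block add up to more than 60 N, which about 40 N of push makes (the timber splits) (contact force between eye and block above 60 N).
It fails at once if the hook is pulled out of the rack or knocked over (distance of hook from where it was at the start of the episode above 0.03 m).
It fails at once if the screwdriver or the tape measure is pushed away (distance of any of driver, tape from where it was at the start of the episode above 0.04 m).
It also fails if it takes over 72 s, if anything falls off the work surface, if the arm or the gripper's body presses on something with over 40 N, if the wrist force passes 120 N, or if a joint passes its speed limit or range.

ROBOT

A 7-joint arm with a two-finger parallel gripper is mounted at the origin on a cart in front of the work surface, level with it; the furniture and walls round the work are solid. World frame = base frame: x ahead of the robot, y to its left, z up, the work surface at z = 0. Lengths are in m, angles in rad, forces in N, time in s.
With the tool pointing down it reaches from about 0.425 to 0.925 m from the base axis. Payload 6.8 kg.
Tool frame: the origin (TCP) lies at the very end of the fingers, on their centre line; the grasp point (between the pads) lies 19 mm behind it; z points along the fingers, y is the line along which they close (so a half turn about z gives the same grasp; the last joint's range is limited). The gripper opens to 88 mm and grips with 3 to 60 N. Pads are 20 mm wide; open, the fingers measure 115 mm over their backs; the gripper's body (75 mm by 178 mm) begins 61 mm behind the grasp point.
Start: joints at [1.049, 0.477, 0.022, 1.555, -0.011, 1.109, -0.083], TCP at [0.271, -0.618, 0.223] pointing down, gripper open.
Joint ranges: [-2.96, 2.96], [-0.34, 2.1], [-1.41, 1.46], [0.24, 2.44], [-1.37, 4.51], [0.17, 1.92], [-2.96, 2.96]. Speed limits (rad/s): [2.39, 2.39, 3.14, 3.14, 3.14, 3.14, 3.14].

INTERFACE

Orientations are given as [roll, pitch, yaw] about the fixed x, y, z axes, in that order (R = Rz(yaw) Ry(pitch) Rx(roll)).
In Python, from workcell import manip, camera gives the robot as it stands. The module is installed in compiled form; this text tells all that it offers.
- The arm moves only by the tool drive_tool, never from a script. Its argument "targets" is text: rows parted by semicolons, each of 7 numbers parted by spaces: the shift along the world's x, y, z in units of 30 mm (1.0 is 30 mm), then the turn, a rotation vector about the world's x, y, z in units of 6 degrees (1.0 is 6 degrees), then the closure, from 0 (fully open) to 1 (shut). A call has exactly 8 rows; each row shifts and turns the commanded pose from where the row before left it; what a row does not reach is not made up. A row lasts 1/12 s, in which the tool goes at most 41.7 mm and 7.16 degrees, less where a joint would pass 70% of its speed; a pose out of reach is approached as far as the arm can. A call is refused whole if a number of a shift passes 1 or a number of a turn 1, either way. A call with a gripper value outside its range is refused whole. The fingers move at their own pace and stop on an object; "squeeze" is the grip in N (left out, the last holds). Time passes only in rows, so rows that do not move let the fingers close, or fill a call up. It gives the time, the measured TCP pose, the force, the opening and the grip force at its end, in the units of the state.
- manip.read_state(): the state, without advancing time (a new reading comes with each control period).
- camera(name): name is "scene" or "top"; returns a dict with "img" (400x640x3 uint8, red, green, blue), "range_z" (400x640 float32, m along the optical axis (not along the pixel's ray), 0 where there is no reading), "fov_y" (degrees; the focal length in pixels is half the picture's height over the tangent of half this angle, whatever the lens; pixels are square), "cx", "cy" (the principal point, pixels), "pose" (4x4, takes a point from camera to world coordinates). Camera axes: x right, y up, looking along -z (the intrinsics and any distortion apply to the point x, -y, -z); pixel columns grow to the right and rows downward; lengths in m; the calibration is good to about 2 mm. A picture is of the moment at which its call begins.
- manip.finish_job(): hands the job in; it is judged then, once.
The state is a dict: "clock": time; "joint_pos": joint angles; "dq": joint speeds; "joint_torque": joint torques, N m; "eef_pos": TCP position; "eef_rot": TCP orientation; "contact_force": force on the tool from outside, world axes, zero at the start; "ft_torque": the same for the moment, N m; "gripper_width": finger opening in m; "grip_force": force on a finger pad.
Only numpy, scipy, OpenCV 4.12 (cv2) and the standard library are available. Lean on these libraries where they do the work, as an engineer would, in place of code of your own. Each camera call takes 0.05 s, during which the arm holds its last target. There are 200 camera calls.

## Working session

There is one attempt and no reset: what is moved stays moved. The work goes in short steps, Python scripts to look and compute and a tool call to move; the robot and the scene stay as the last step left them, time stands still between calls to the robot, and variables do not carry over. Pictures are saved under pics/ and viewed, at most 10 in all, crops included, and the job is handed in when it is done.

Besides the shell and the picture viewer there is one more tool, called in YAML: its name, and indented under it one key for each argument. drive_tool: Moves the arm, as the interface text tells. Its arguments: {"type":"object","properties":{"targets":{"type":"string"},"squeeze":{"type":"number"}},"required":["targets"]}

```bash
mkdir -p pics; cat > h.py <<'E'
import numpy as np, cv2
from workcell import manip, camera
def pts(c):
    h,w=c["range_z"].shape; f=h/2/np.tan(np.radians(c["fov_y"])/2)
    u,v=np.meshgrid(np.arange(w),np.arange(h)); z=c["range_z"]
    P=np.stack([(u-c["cx"])/f*z,-(v-c["cy"])/f*z,-z,np.ones_like(z)],-1)
    return (P@np.array(c["pose"]).T)[...,:3]
def save(c,n): cv2.imwrite("pics/"+n,c["img"][...,::-1])
E
python3 - <<'E'
from h import *
for n in("top","scene"):
    c=camera(n); save(c,n+"0.png"); np.savez(n+"0.npz",**c); print({k:v for k,v in c.items() if k not in("img","range_z")})
print(manip.read_state())
E
```

```text
{'fov_y': 51.43580796868343, 'cx': 319.9841030977378, 'cy': 200.3633226790912, 'pose': array([[ 0.01702393,  0.98867844, -0.14908097,  0.44317048],
       [-0.99964648,  0.01987571,  0.01766003,  0.0353975 ],
       [ 0.02042318,  0.14872762,  0.98866728,  0.92859056],
       [ 0.        ,  0.        ,  0.        ,  1.        ]])}
{'fov_y': 43.26285253017787, 'cx': 318.56083115405505, 'cy': 195.47785854994603, 'pose': array([[ 0.46820733,  0.47373084, -0.7458961 , -0.05484186],
       [-0.88361053,  0.25463069, -0.3929321 , -0.30122309],
       [ 0.00378399,  0.84305534,  0.53781351,  0.51407162],
       [ 0.        ,  0.        ,  0.        ,  1.        ]])}
{'clock': 0.1, 'joint_pos': array([ 1.04888088,  0.47767584,  0.02232761,  1.5563087 , -0.01151191,
        1.10927231, -0.08310028]), 'dq': array([-0.00046958, -0.00242341,  0.00267189, -0.00362605, -0.00103162,
       -0.00075412,  0.00019749]), 'joint_torque': array([ 4.18246709e-03, -5.84094894e+01,  1.54034726e+00, -2.73312145e+01,
       -5.41130779e-02,  1.31621951e-02,  4.25489532e-05]), 'eef_pos': array([ 0.27121824, -0.61755286,  0.22182506]), 'eef_rot': array([-3.14005884e+00,  9.17868403e-05,  4.13843767e-01]), 'contact_force': array([-0.11408546, -0.94443544, -0.92362474]), 'ft_torque': array([ 0.00829369, -0.0501122 ,  0.06113453]), 'grip_force': 0.0, 'gripper_width': 0.0878182295870113}
```

View pics/top0.png

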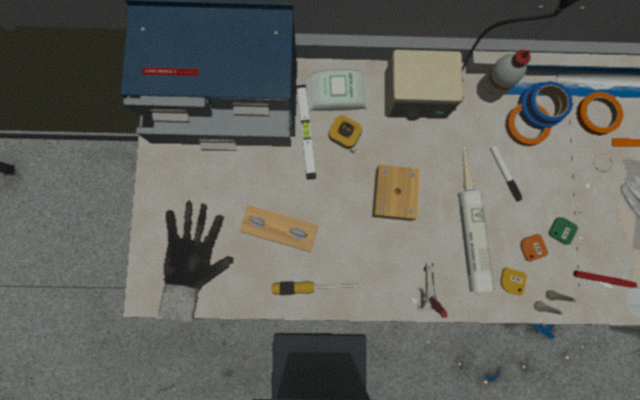

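View pics/scene0.png

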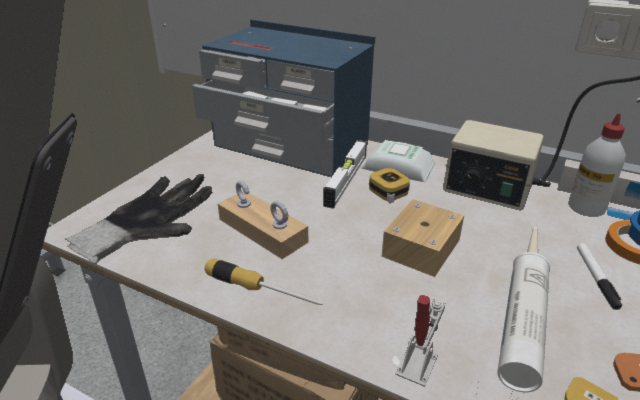

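```bash
python3 - <<'E'
from h import *
T=dict(np.load("top0.npz"));S=dict(np.load("scene0.npz"))
for n,c in(("T",T),("S",S)):
    P=pts(c); z=P[...,2]; ok=c["range_z"]>0
    hsv=cv2.cvtColor(c["img"],cv2.COLOR_RGB2HSV)
    wood=(hsv[...,0]>8)&(hsv[...,0]<24)&(hsv[...,1]>75)
    for nm,h,box in(("block",.05,((365,430,155,230) if n=="T" else (375,470,195,275))),("rack",.034,((235,325,195,255) if n=="T" else (210,315,175,255)))):
        m=np.zeros(z.shape,bool); a,b,cc,d=box; m[cc:d,a:b]=1
        mm=m&ok&(abs(z-h)<.006)&wood
        # fit rectangle in world xy of hull
        q=P[mm]; r=cv2.minAreaRect((q[:,:2]*1000).astype(np.float32))
        print(n,nm,mm.sum(),"z",np.median(q[:,2]).round(4),r)
        if nm=="rack":
            hi=m&ok&(z>.052)&(z<.09)
            k,l,st,ce=cv2.connectedComponentsWithStats(hi.astype(np.uint8))
            for i in range(1,k):
                if st[i,4]>8:
                    q=P[l==i]; print("  hi",st[i],ce[i].round(1),q.mean(0).round(4),q.max(0).round(4),q.min(0).round(4),"pca",cv2.minAreaRect((q[:,:2]*1000).astype(np.float32)))
        else:
            g=c["img"].astype(int).sum(-1); cm=m&wood*0
a=cv2.resize(S["img"][165:245,210:310],None,fx=5,fy=5,interpolation=3); b=cv2.resize(T["img"][195:255,235:325],None,fx=5,fy=5,interpolation=3)
b2=cv2.resize(S["img"][185:245,375:470],None,fx=3,fy=3,interpolation=3)
o=np.zeros((600,800,3),np.uint8);o[:400,:500]=a;o[:180,510:795]=b2;o[400:600,:300]=b[::,::][:300:1,:][50:250,:300];o[300:600,500:800]=b[:300,150:450] if b.shape[1]>=450 else 0
o[400:600,0:500]=0;o[400:600,0:300]=b[50:250,0:300]
cv2.imwrite("pics/z1.png",o[...,::-1])
E
```

```text
T block 2019 z 0.0504 ((599.404052734375, -145.7908935546875), (91.02421569824219, 111.1585693359375), 85.28504943847656)
T rack 1764 z 0.0344 ((516.430419921875, 108.51605224609375), (158.79391479492188, 59.910926818847656), 75.0744857788086)
  hi [248 216  16  10  72] [255.7 220.3] [0.5278 0.1518 0.0745] [0.537  0.1689 0.0811] [0.5189 0.137  0.0531] pca ((528.4105834960938, 152.702392578125), (34.89324951171875, 8.659314155578613), 66.94967651367188)
  hi [289 229  18   9  77] [297.8 232.5] [0.5044 0.0647 0.0736] [0.5117 0.0833 0.0815] [0.4964 0.0477 0.052 ] pca ((504.6881408691406, 65.33878326416016), (37.43845748901367, 8.432432174682617), 72.53988647460938)
S block 2354 z 0.0496 ((596.2442016601562, -147.32278442382812), (90.32244873046875, 112.23332214355469), 84.98878479003906)
S rack 1665 z 0.0335 ((513.7042846679688, 106.80256652832031), (160.65203857421875, 61.31206512451172), 75.07167053222656)
  hi [236 181  13  13 122] [241.5 187.2] [0.5244 0.1507 0.0687] [0.533  0.1669 0.0788] [0.5158 0.1343 0.0526] pca ((525.6622924804688, 150.1126708984375), (33.37021255493164, 9.990269660949707), 64.23121643066406)
  hi [270 201  18  20 187] [279.1 209.3] [0.5    0.0615 0.0668] [0.509  0.0816 0.0793] [0.4939 0.0454 0.0522] pca ((502.0114440917969, 63.13512420654297), (36.83741760253906, 9.112640380859375), 72.6966323852539)
```

View pics/z1.png

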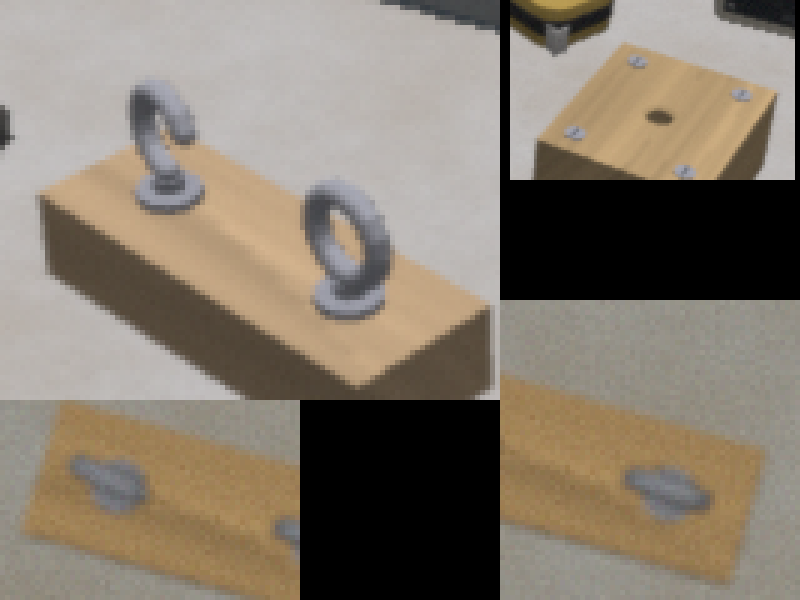

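The ring (scene crop at about (345,245), top image (298,232)) is the right-hand, closed eye. The open hook is on the left at top image (256,220). Averaging the two views puts the eye at (0.5034, 0.0642) with its ring plane at 72.6°. That agrees with the rack hole. The hole is at (0.598, -0.1465).

drive_tool:
  targets: "0.5 0.95 0 0 0 0.34 0;0.5 0.95 0 0 0 0.34 0;0.5 0.95 0 0 0 0.34 0;0.5 0.95 0 0 0 0.34 0;0.5 0.95 0 0 0 0.34 0;0.5 0.95 0 0 0 0.34 0;0.5 0.95 0 0 0 0.34 0;0.5 0.95 0 0 0 0.34 0"

```text
clock: 0.77
eef_pos: [0.3917, -0.3884, 0.2224]
eef_rot: [-3.141, 0.0, 0.7]
contact_force: [1.1, 0.3, 0.5]
gripper_width: 0.0876
grip_force: 0.0
```

drive_tool:
  targets: "0.3 0.95 0 0 0 0.34 0;0.3 0.95 0 0 0 0.34 0;0.3 0.95 0 0 0 0.34 0;0.3 0.95 0 0 0 0.34 0;0.3 0.95 0 0 0 0.34 0;0.3 0.95 0 0 0 0.34 0;0.3 0.95 0 0 0 0.34 0;0.3 0.95 0 0 0 0.34 0"

```text
clock: 1.43
eef_pos: [0.4633, -0.1606, 0.2225]
eef_rot: [-3.141, 0.0, 0.985]
contact_force: [0.5, 0.3, 0.6]
gripper_width: 0.0879
grip_force: 0.0
```

drive_tool:
  targets: "0.167 0.937 -0.385 0 0 0.336 0;0.167 0.937 -0.385 0 0 0.336 0;0.167 0.937 -0.385 0 0 0.336 0;0.167 0.937 -0.385 0 0 0.336 0;0.167 0.937 -0.385 0 0 0.336 0;0.167 0.937 -0.385 0 0 0.336 0;0.167 0.937 -0.385 0 0 0.336 0;0.167 0.937 -0.385 0 0 0.336 0"

```text
clock: 2.1
eef_pos: [0.5033, 0.064, 0.1295]
eef_rot: [-3.141, 0.0, 1.266]
contact_force: [0.2, -0.4, 0.4]
gripper_width: 0.0881
grip_force: 0.0
```

```bash
python3 - <<'E'
from h import *
s=manip.read_state(); print(s["eef_pos"],s["eef_rot"],s["joint_pos"])
for n in("top","scene"):
    c=camera(n); np.savez(n+"1.npz",**c)
    im=c["img"]; 
    o=im[150:290,200:380] if n=="top" else im[100:260,180:360]
    cv2.imwrite("pics/%s1.png"%n,cv2.resize(o,None,fx=4,fy=3.7 if n=="top" else 3.7)[...,::-1])
E
```

```text
[0.50331717 0.06402967 0.12952276] [-3.14128871e+00  1.75799040e-04  1.26636920e+00] [ 0.14117539  0.36048309 -0.46923615  2.01386398  0.22072306  0.81600981
 -0.75881715]
```

View pics/scene1.png

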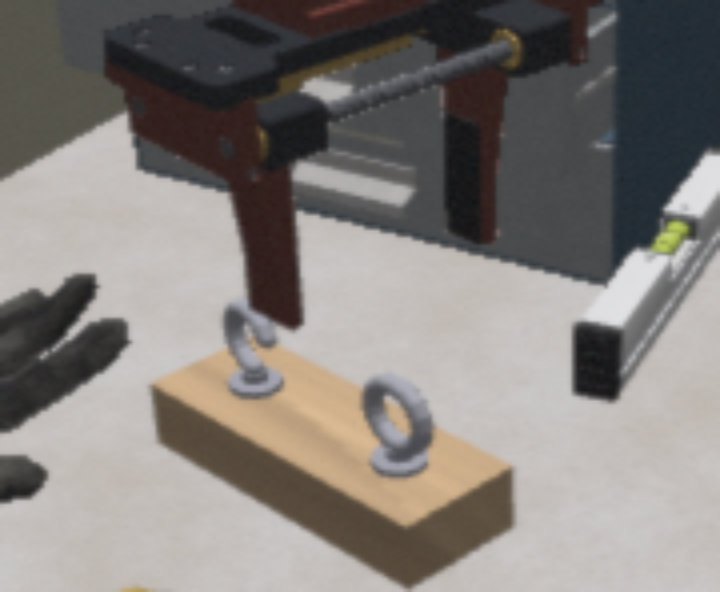

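The fingers straddle the eye ring, which is at crop pixel (397,420). Next I descend and close.

drive_tool:
  targets: "0 0 -0.5 0 0 0 0.2;0 0 -0.5 0 0 0 0.4;0 0 -0.5 0 0 0 0.5;0 0 -0.5 0 0 0 0.5;0 0 -0.4 0 0 0 0.5;0 0 -0.25 0 0 0 0.5;0 0 -0.13 0 0 0 0.5;0 0 0 0 0 0 0.5"
  squeeze: 20

```text
clock: 2.87
eef_pos: [0.5031, 0.0626, 0.0463]
eef_rot: [-3.141, 0.001, 1.265]
contact_force: [0.5, 0.4, -0.2]
gripper_width: 0.0444
grip_force: 0.0
```

drive_tool:
  targets: "0 0 0 0 0 0 1;0 0 0 0 0 0 1;0 0 0 0 0 0 1;0 0 0 0 0 0 1;0 0 0 0 0 0 1;0 0 0 0 0 0 1;0 0 0 0 0 0 1;0 0 0 0 0 0 1"
  squeeze: 20

```text
clock: 3.53
eef_pos: [0.5036, 0.0628, 0.0471]
eef_rot: [3.141, -0.0, 1.265]
contact_force: [-0.9, -0.3, 2.0]
gripper_width: 0.0086
grip_force: 20.0
```

drive_tool:
  targets: "0 0 0 0 0 0 1;0 0 0.1 0 0 0 1;0 0 0.3 0 0 0 1;0 0 0.5 0 0 0 1;0 0 0.6 0 0 0 1;0 0 0.7 0 0 0 1;0 0 0.7 0 0 0 1;0 0 0 0 0 0 1"
  squeeze: 55

```text
clock: 4.2
eef_pos: [0.5058, 0.0636, 0.1379]
eef_rot: [3.136, -0.003, 1.265]
contact_force: [0.9, 0.7, -1.1]
gripper_width: 0.0082
grip_force: 54.9
```

```bash
python3 - <<'E'
from h import *
s=manip.read_state(); print(s["eef_pos"],s["eef_rot"],s["contact_force"],s["gripper_width"])
c=camera("scene"); np.savez("scene2.npz",**c)
cv2.imwrite("pics/scene2.png",cv2.resize(c["img"][100:260,180:360],None,fx=4,fy=3.7)[...,::-1])
E
```

```text
[0.50584435 0.06355894 0.13793584] [ 3.13585815e+00 -2.82159050e-03  1.26496572e+00] [ 0.89656711  0.74862707 -1.1077583 ] 0.008153586795398984
```

View pics/scene2.png

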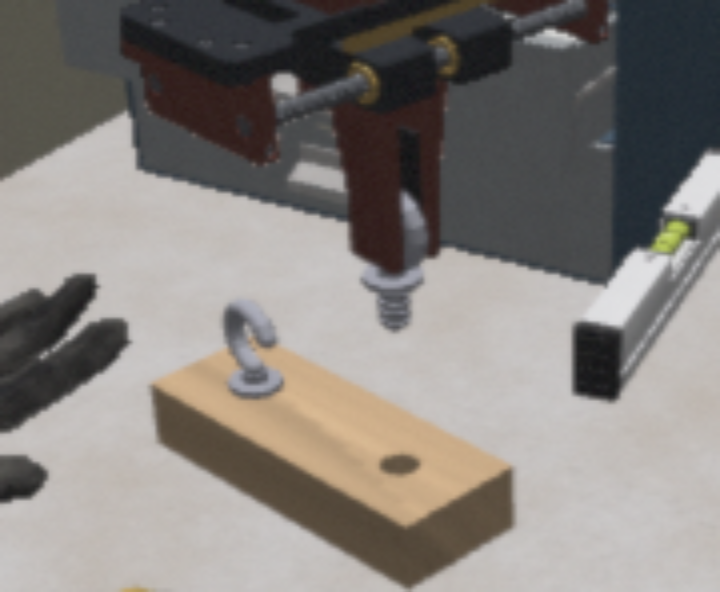

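The eye is held upright (tip at crop pixel (397,325)) and the hook is undisturbed. Next I carry it to the block while pre-turning counter-clockwise, so there is room for the clockwise turning.

drive_tool:
  targets: "0.13 -0.29 0 0 0 0.3 1;0.13 -0.29 0 0 0 0.7 1;0.13 -0.29 0 0 0 1 1;0.13 -0.29 0 0 0 1 1;0.13 -0.29 0 0 0 1 1;0.13 -0.29 0 0 0 1 1;0.13 -0.29 0 0 0 1 1;0.13 -0.29 0 0 0 1 1"

```text
clock: 4.92
eef_pos: [0.534, -0.0073, 0.1327]
eef_rot: [-3.14, -0.001, 2.003]
contact_force: [0.2, -0.2, -0.5]
gripper_width: 0.0084
grip_force: 54.9
```

drive_tool:
  targets: "0.13 -0.29 0 0 0 1 1;0.13 -0.29 0 0 0 1 1;0.13 -0.29 0 0 0 1 1;0.13 -0.29 0 0 0 1 1;0.13 -0.29 0 0 0 1 1;0.13 -0.29 0 0 0 1 1;0.13 -0.29 0 0 0 1 1;0.13 -0.29 0 0 0 1 1"

```text
clock: 5.58
eef_pos: [0.5652, -0.0768, 0.1326]
eef_rot: [-3.141, -0.002, 2.841]
contact_force: [-0.3, -0.4, -1.5]
gripper_width: 0.0081
grip_force: 54.9
```

drive_tool:
  targets: "0.13 -0.29 0 0 0 1 1;0.13 -0.29 0 0 0 1 1;0.13 -0.29 0 0 0 1 1;0.13 -0.29 0 0 0 1 1;0.13 -0.29 0 0 0 1 1;0.13 -0.29 0 0 0 1 1;0.13 -0.29 0 0 0 0.7 1;0.13 -0.29 0 0 0 0.3 1"

```text
clock: 6.25
eef_pos: [0.5963, -0.1464, 0.1324]
eef_rot: [3.14, -0.002, -2.711]
contact_force: [0.3, 0.1, -0.1]
gripper_width: 0.0081
grip_force: 54.9
```

drive_tool:
  targets: "0 0 0 0 0 0 1;0 0 0 0 0 0 1;0 0 0 0 0 0 1;0 0 0 0 0 0 1;0 0 0 0 0 0 1;0 0 0 0 0 0 1;0 0 0 0 0 0 1;0 0 0 0 0 0 1"

```text
clock: 6.92
eef_pos: [0.5971, -0.1458, 0.134]
eef_rot: [-3.141, 0.0, -2.714]
contact_force: [0.3, 0.2, -1.4]
gripper_width: 0.0084
grip_force: 54.9
```

```bash
python3 - <<'E'
from h import *
s=manip.read_state(); print(s["eef_pos"],s["eef_rot"],s["joint_pos"],s["contact_force"],s["ft_torque"])
c=camera("scene"); save(c,"s3.png"); np.savez("scene3.npz",**c)
t=camera("top"); np.savez("top3.npz",**t)
P=pts(c); z=P[...,2]; r=c["range_z"]
d=np.linalg.norm(P[...,:2]-s["eef_pos"][:2],axis=-1)
m=(r>0)&(d<.03)&(z>.085)&(z<.15)
v,u=np.nonzero(m); print(u.min(),u.max(),v.min(),v.max())
o=c["img"][v.min()-40:v.max()+70,u.min()-60:u.max()+60]
print(v.min()-40,u.min()-60,o.shape)
cv2.imwrite("pics/z3.png",cv2.resize(o,None,fx=4,fy=4,interpolation=cv2.INTER_NEAREST)[:600,:800,::-1])
E
```

```text
[ 0.59709726 -0.14580238  0.13397565] [-3.14138684e+00  5.11225159e-07 -2.71421127e+00] [ 0.77118063  0.63649691 -0.89065942  1.74157243  0.56524804  1.04134866
  1.67690044] [ 0.34874232  0.24362471 -1.40121548] [ 0.12289703 -0.12403237  0.00691918]
422 442 167 199
127 362 (142, 140, 3)
```

View pics/z3.png

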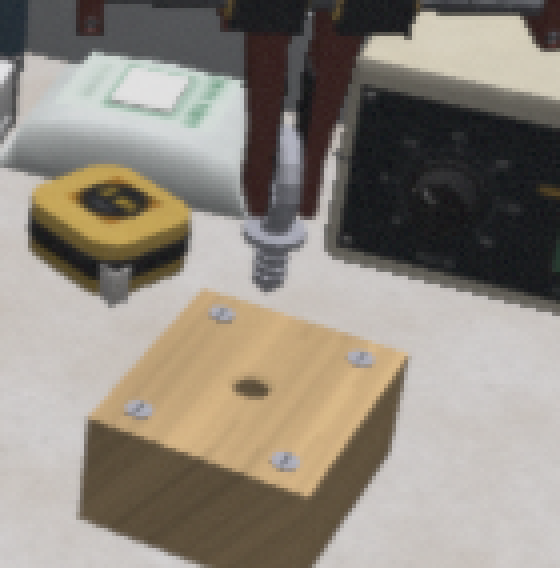

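The eye's shank (tip near scene pixel (428.5,199), collar centre (431,186)) hangs above the pilot hole (scene pixel (425,224)). Next I measure the offset between them in this same view.

```bash
python3 - <<'E'
from h import *
c=dict(np.load("scene3.npz")); P=pts(c); R=c["pose"][:3,:3];o=c["pose"][:3,3]; f=200/np.tan(np.radians(c["fov_y"])/2)
def ray(u,v,z):
    d=R@np.array([(u-c["cx"])/f,-(v-c["cy"])/f,-1]); return o+d*(z-o[2])/d[2]
img=c["img"].astype(int); hsv=cv2.cvtColor(c["img"],cv2.COLOR_RGB2HSV)
# hole: dark blob
g=cv2.cvtColor(c["img"],cv2.COLOR_RGB2GRAY); sub=g[218:230,416:434]; m=(sub<95); v,u=np.nonzero(m); print("hole px",u.mean()+416,v.mean()+218,m.sum())
print("hole world",ray(u.mean()+416,v.mean()+218,.05))
B=(abs(P[...,2]-.05)<.005)&(hsv[...,1]>75); B[:195]=0;B[280:]=0;B[:,:375]=0;B[:,470:]=0
print(cv2.minAreaRect((P[B][:,:2]*1000).astype(np.float32))[0])
# collar/shank rows: near range
r=c["range_z"]; 
for v in range(180,203):
    w=np.nonzero((abs(P[v,:,0]-.595)<.03)&(abs(P[v,:,1]+.147)<.03)&(P[v,:,2]>.085))[0]
    if len(w): 
        k=w[len(w)//2]; print(v,w.min(),w.max(),P[v,k].round(4), "ax" , (P[v,w].mean(0)).round(4))
for (u,v,z) in((428.5,199,.0973),(430.75,186,.1273)): print(ray(u,v,z))
E
```

```text
hole px 424.8 223.6 20
hole world [ 0.5952343  -0.14818245  0.05      ]
(596.804931640625, -147.4139404296875)
180 424 440 [ 0.5757 -0.1541  0.1418] ax [ 0.5833 -0.1523  0.1374]
181 424 440 [ 0.5744 -0.1546  0.141 ] ax [ 0.5843 -0.1519  0.135 ]
182 423 436 [ 0.5806 -0.1505  0.1348] ax [ 0.587  -0.1482  0.1308]
183 423 437 [ 0.5811 -0.1506  0.1329] ax [ 0.589  -0.1487  0.1282]
184 423 438 [ 0.5862 -0.151   0.1286] ax [ 0.5908 -0.1492  0.1256]
185 422 438 [ 0.5885 -0.1492  0.1251] ax [ 0.59   -0.1489  0.1242]
186 423 438 [ 0.5869 -0.1513  0.1249] ax [ 0.5874 -0.1504  0.1243]
187 424 437 [ 0.5864 -0.1516  0.1235] ax [ 0.5854 -0.1511  0.1239]
188 425 437 [ 0.5831 -0.1526  0.1238] ax [ 0.5851 -0.1521  0.1226]
189 426 435 [ 0.5846 -0.1525  0.1212] ax [ 0.5846 -0.1517  0.121 ]
190 426 433 [ 0.5884 -0.1503  0.1167] ax [ 0.59   -0.1492  0.1155]
191 425 433 [ 0.5886 -0.149   0.1145] ax [ 0.5894 -0.1488  0.114 ]
192 426 433 [ 0.5883 -0.1508  0.1134] ax [ 0.5898 -0.1497  0.1123]
193 425 433 [ 0.5884 -0.1495  0.1112] ax [ 0.5892 -0.1493  0.1107]
194 425 432 [ 0.5874 -0.1499  0.1101] ax [ 0.5889 -0.1488  0.1089]
195 425 432 [ 0.586  -0.1505  0.1093] ax [ 0.5887 -0.1491  0.1074]
196 425 432 [ 0.5874 -0.1504  0.1067] ax [ 0.5887 -0.1493  0.1056]
197 425 432 [ 0.5883 -0.1504  0.1044] ax [ 0.5895 -0.1493  0.1034]
198 426 431 [ 0.5886 -0.1505  0.1025] ax [ 0.5886 -0.1498  0.1022]
199 427 430 [ 0.5867 -0.1512  0.102 ] ax [ 0.5901 -0.1496  0.0996]
[ 0.5936057  -0.14880455  0.0973    ]
[ 0.58265578 -0.15192741  0.1273    ]
```

drive_tool:
  targets: "0.07 -0.02 -0.2 0 0 0 1;0 0 -0.3 0 0 0 1;0 0 -0.3 0 0 0 1;0 0 -0.3 0 0 0 1;0 0 -0.2 0 0 0 1;0 0 -0.1 0 0 0 1;0 0 0 0 0 0 1;0 0 0 0 0 0 1"

```text
clock: 7.68
eef_pos: [0.5993, -0.1464, 0.0917]
eef_rot: [3.141, -0.0, -2.714]
contact_force: [-0.1, 0.9, -0.1]
gripper_width: 0.0081
grip_force: 54.9
```

drive_tool:
  targets: "0 0 -0.05 0 0 0 1;0 0 -0.05 0 0 0 1;0 0 -0.05 0 0 0 1;0 0 -0.05 0 0 0 1;0 0 -0.05 0 0 0 1;0 0 -0.05 0 0 0 1;0 0 0 0 0 0 1;0 0 0 0 0 0 1"

```text
clock: 8.35
eef_pos: [0.5996, -0.1462, 0.0831]
eef_rot: [3.142, 0.001, -2.714]
contact_force: [1.0, 1.5, 0.6]
gripper_width: 0.0081
grip_force: 54.9
```

drive_tool:
  targets: "0 0 -0.05 0 0 0 1;0 0 -0.05 0 0 0 1;0 0 -0.05 0 0 0 1;0 0 -0.05 0 0 0 1;0 0 -0.05 0 0 0 1;0 0 -0.05 0 0 0 1;0 0 0 0 0 0 1;0 0 0 0 0 0 1"

```text
clock: 9.02
eef_pos: [0.5999, -0.1457, 0.0738]
eef_rot: [3.141, 0.002, -2.714]
contact_force: [3.0, 4.5, -0.3]
gripper_width: 0.0079
grip_force: 54.9
```

drive_tool:
  targets: "0.02 0.035 0 0 0 0 1;0 0 -0.03 0 0 0 1;0 0 -0.04 0 0 0 1;0 0 -0.04 0 0 0 1;0 0 -0.04 0 0 0 1;0 0 -0.03 0 0 0 1;0 0 0 0 0 0 1;0 0 0 0 0 0 1"

```text
clock: 9.68
eef_pos: [0.5999, -0.1454, 0.0683]
eef_rot: [3.141, 0.0, -2.714]
contact_force: [3.8, 3.4, -0.6]
gripper_width: 0.0081
grip_force: 54.9
```

drive_tool:
  targets: "0.025 0.02 0 0 0 0 1;0 0 -0.02 0 0 0 1;0 0 -0.02 0 0 0 1;0 0 -0.02 0 0 0 1;0 0 0 0 0 0 1;0 0 0 0 0 0 1;0 0 0 0 0 0 1;0 0 0 0 0 0 1"

```text
clock: 10.35
eef_pos: [0.6003, -0.1453, 0.0668]
eef_rot: [-3.141, -0.001, -2.715]
contact_force: [0.4, 2.3, 5.0]
gripper_width: 0.0081
grip_force: 55.0
```

```bash
python3 - <<'E'
from h import *
s=manip.read_state(); print(s["eef_pos"],s["eef_rot"],s["joint_pos"],s["contact_force"],s["ft_torque"])
E
```

```text
[ 0.60029352 -0.14531381  0.0668469 ] [-3.14120955e+00 -8.03262148e-04 -2.71473838e+00] [ 0.7259382   0.7175882  -0.8317885   1.77622802  0.64464417  0.94388581
  1.61707148] [0.37620394 2.34805305 5.00962971] [ 0.50251454 -0.03590899  0.03463482]
```

drive_tool:
  targets: "0 0 -0.015 0 0 0 1;0 0 -0.015 0 0 0 1;0 0 0 0 0 0 1;0 0 0 0 0 0 1;0 0 0 0 0 0 1;0 0 0 0 0 0 1;0 0 0 0 0 0 1;0 0 0 0 0 0 1"

```text
clock: 11.02
eef_pos: [0.6004, -0.1453, 0.0665]
eef_rot: [-3.141, -0.001, -2.715]
contact_force: [-1.0, 2.2, 9.2]
gripper_width: 0.0081
grip_force: 55.0
```

drive_tool:
  targets: "0 0 -0.02 0 0 0 1;0 0 -0.02 0 0 0 1;0 0 -0.02 0 0 0 1;0 0 -0.015 0 0 0 1;0 0 0 0 0 0 1;0 0 0 0 0 0 1;0 0 0 0 0 0 1;0 0 0 0 0 0 1"

```text
clock: 11.68
eef_pos: [0.6008, -0.1452, 0.0657]
eef_rot: [-3.14, -0.001, -2.715]
contact_force: [-5.3, 2.1, 20.9]
gripper_width: 0.008
grip_force: 55.1
```

drive_tool:
  targets: "-0.02 0 0 0 0 -0.3 1;0 0 -0.003 0 0 -0.7 1;0 0 -0.003 0 0 -0.8 1;0 0 -0.003 0 0 -0.8 1;0 0 -0.003 0 0 -0.8 1;0 0 -0.003 0 0 -0.8 1;0 0 -0.003 0 0 -0.8 1;0 0 -0.003 0 0 -0.8 1"

```text
clock: 12.35
eef_pos: [0.601, -0.1464, 0.0651]
eef_rot: [-3.139, 0.002, 2.956]
contact_force: [-2.0, -0.5, 17.4]
gripper_width: 0.0083
grip_force: 55.1
```

drive_tool:
  targets: "0 0 -0.006 0 0 -0.8 1;0 0 -0.006 0 0 -0.8 1;0 0 -0.004 0 0 -0.8 1;0 0 -0.003 0 0 -0.8 1;0 0 -0.003 0 0 -0.8 1;0 0 -0.003 0 0 -0.8 1;0 0 -0.003 0 0 -0.8 1;0 0 -0.003 0 0 -0.8 1"

```text
clock: 13.02
eef_pos: [0.6002, -0.1476, 0.0643]
eef_rot: [-3.139, 0.004, 2.285]
contact_force: [-5.8, -2.1, 21.3]
gripper_width: 0.0085
grip_force: 55.1
```

drive_tool:
  targets: "-0.02 -0.01 -0.003 0 0 -0.8 1;-0.01 0 -0.003 0 0 -0.8 1;0 0 -0.003 0 0 -0.8 1;0 0 -0.003 0 0 -0.8 1;0 0 -0.003 0 0 -0.8 1;0 0 -0.003 0 0 -0.8 1;0 0 -0.003 0 0 -0.8 1;0 0 -0.003 0 0 -0.8 1"

```text
clock: 13.68
eef_pos: [0.5987, -0.1482, 0.0636]
eef_rot: [-3.141, 0.004, 1.615]
contact_force: [-7.0, -2.5, 20.3]
gripper_width: 0.0081
grip_force: 55.0
```

drive_tool:
  targets: "-0.025 -0.005 -0.003 0 0 -0.8 1;-0.015 0 -0.003 0 0 -0.8 1;0 0 -0.003 0 0 -0.8 1;0 0 -0.003 0 0 -0.8 1;0 0 -0.003 0 0 -0.8 1;0 0 -0.003 0 0 -0.8 1;0 0 -0.003 0 0 -0.8 1;0 0 -0.003 0 0 -0.8 1"

```text
clock: 14.35
eef_pos: [0.5972, -0.1476, 0.0631]
eef_rot: [3.141, 0.003, 0.945]
contact_force: [-7.7, -0.1, 24.0]
gripper_width: 0.0081
grip_force: 55.0
```

drive_tool:
  targets: "-0.025 0.01 0 0 0 -0.8 1;-0.015 0.01 0 0 0 -0.8 1;0 0 -0.003 0 0 -0.8 1;0 0 -0.003 0 0 -0.8 1;0 0 -0.003 0 0 -0.8 1;0 0 -0.003 0 0 -0.8 1;0 0 -0.003 0 0 -0.8 1;0 0 -0.003 0 0 -0.8 1"

```text
clock: 15.02
eef_pos: [0.5963, -0.1463, 0.063]
eef_rot: [3.14, 0.001, 0.275]
contact_force: [-8.7, 2.4, 26.7]
gripper_width: 0.0084
grip_force: 55.0
```

```bash
python3 - <<'E'
from h import *
s=manip.read_state(); print(s["joint_pos"],s["contact_force"],s["ft_torque"])
c=camera("scene"); np.savez("scene4.npz",**c)
cv2.imwrite("pics/z4.png",cv2.resize(c["img"][170:245,375:475],None,fx=7,fy=7,interpolation=cv2.INTER_CUBIC)[...,::-1])
E
```

```text
[ 0.17112656  0.56409007 -0.0440698   1.82756484  0.03689795  0.75094825
 -1.18856066] [-8.70118748  2.36779554 26.71372675] [0.41236924 2.05892971 0.16714141]
```

View pics/z4.png

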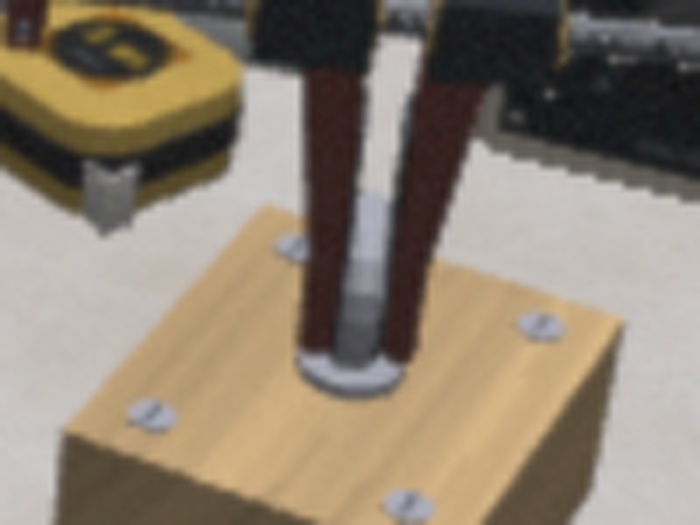

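The collar (crop pixel (350,370)) appears to be down on the timber. I add one more stroke at a slightly lower push to make sure.

drive_tool:
  targets: "-0.025 0.01 0.01 0 0 -0.7 1;-0.015 0 0.005 0 0 -0.8 1;0 0 0 0 0 -0.8 1;0 0 0 0 0 -0.8 1;0 0 0 0 0 -0.8 1;0 0 0 0 0 -0.8 1;0 0 0 0 0 -0.8 1;0 0 0 0 0 -0.3 1"

```text
clock: 15.73
eef_pos: [0.596, -0.145, 0.063]
eef_rot: [3.142, -0.001, -0.331]
contact_force: [-4.0, 1.6, 20.5]
gripper_width: 0.0076
grip_force: 55.0
```

```bash
python3 - <<'E'
from h import *
s=manip.read_state(); print(s["eef_pos"],s["eef_rot"],s["joint_pos"][6],s["contact_force"],s["ft_torque"])
E
```

```text
[ 0.59602689 -0.14504824  0.06302683] [ 3.14156168e+00 -1.29421077e-03 -3.31347351e-01] -1.6895516342602457 [-4.03196686  1.57261719 20.4813318 ] [0.65629728 1.07214123 0.12247381]
```

The turn no longer sinks it, so it is seated. Next I relieve the push, open and lift clear.

drive_tool:
  targets: "0 0 0.03 0 0 0 1;0 0 0.03 0 0 0 1;0 0 0.025 0 0 0 1;0 0 0 0 0 0 1;0 0 0 0 0 0 0.85;0 0 0 0 0 0 0.75;0 0 0 0 0 0 0.6;0 0 0 0 0 0 0.5"

```text
clock: 16.4
eef_pos: [0.5946, -0.1447, 0.0624]
eef_rot: [3.141, 0.002, -0.327]
contact_force: [-0.7, 0.4, -0.6]
gripper_width: 0.0297
grip_force: 0.0
```

drive_tool:
  targets: "0 0 0 0 0 0 0.5;0 0 0.2 0 0 0 0.5;0 0 0.4 0 0 0 0.5;0 0 0.6 0 0 0 0.5;0 0 0.8 0 0 0 0.5;0 0 0.8 0 0 0 0.5;0 0 0.8 0 0 0 0.5;0 0 0 0 0 0 0.5"

```text
clock: 17.07
eef_pos: [0.5986, -0.1453, 0.1774]
eef_rot: [-3.14, -0.009, -0.327]
contact_force: [1.0, -0.4, 0.2]
gripper_width: 0.0436
grip_force: 0.0
```

```bash
python3 - <<'E'
from h import *
c=camera("scene"); np.savez("scene5.npz",**c); t=camera("top"); np.savez("top5.npz",**t)
for n,q in(("S",c),("T",t)):
    P=pts(q); d=np.hypot(P[...,0]-.598,P[...,1]+.1466); m=(q["range_z"]>0)&(d<.028)
    for a,b in((.047,.0525),(.0525,.06),(.06,.1)):
        k=m&(P[...,2]>a)&(P[...,2]<b)
        if k.sum(): print(n,a,k.sum(),P[k].mean(0).round(4),np.median(P[k][:,2]).round(4),P[k].max(0).round(4))
o=np.vstack([cv2.resize(c["img"][175:245,375:475],(600,420),interpolation=2),cv2.resize(t["img"][160:200,350:450][:30],(600,180),interpolation=2)])
cv2.imwrite("pics/z5.png",o[...,::-1])
E
```

```text
S 0.047 405 [ 0.5936 -0.148   0.0497] 0.0496 [ 0.6247 -0.119   0.0524]
S 0.0525 80 [ 0.5926 -0.1494  0.0545] 0.0541 [ 0.6058 -0.1363  0.0591]
S 0.06 264 [ 0.593  -0.1479  0.0787] 0.0787 [ 0.6111 -0.1388  0.0965]
T 0.047 318 [ 0.5944 -0.1458  0.0502] 0.0503 [ 0.6215 -0.1196  0.0525]
T 0.0525 67 [ 0.5973 -0.1423  0.0539] 0.0533 [ 0.6182 -0.1216  0.0588]
T 0.06 96 [ 0.5952 -0.1438  0.0843] 0.0895 [ 0.6125 -0.1366  0.0989]
```

View pics/z5.png

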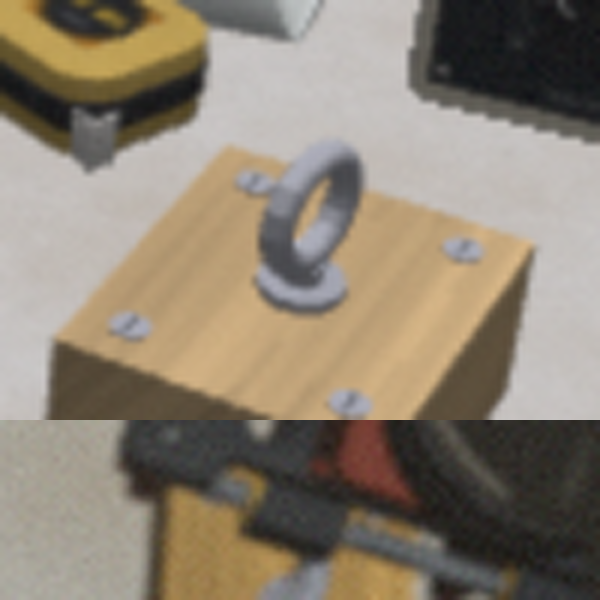

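The eye stands free in the hole (collar at crop pixel (303,285)). I move the arm aside and check the height, centring and tilt in both views.

drive_tool:
  targets: "-0.2 -0.9 0.3 0 0 0 0.5;-0.2 -0.9 0.3 0 0 0 0.5;-0.2 -0.9 0 0 0 0 0.5;-0.2 -0.9 0 0 0 0 0.5;-0.2 -0.9 0 0 0 0 0.5;-0.2 -0.9 0 0 0 0 0.5;-0.2 -0.9 0 0 0 0 0.5;-0.2 -0.9 0 0 0 0 0.5"

```text
clock: 17.83
eef_pos: [0.5463, -0.3613, 0.1879]
eef_rot: [-3.141, 0.002, -0.327]
contact_force: [0.4, 0.1, 0.8]
gripper_width: 0.0442
grip_force: 0.0
```

```bash
python3 - <<'E'
from h import *
for n in("top","scene"):
    q=camera(n); np.savez(n+"6.npz",**q); P=pts(q); hsv=cv2.cvtColor(q["img"],cv2.COLOR_RGB2HSV)
    d=np.hypot(P[...,0]-.597,P[...,1]+.1466); ok=q["range_z"]>0
    B=ok&(hsv[...,1]>75)&(abs(P[...,2]-.05)<.006)&(d<.075)
    r=cv2.minAreaRect((P[B][:,:2]*1000).astype(np.float32)); wz=np.median(P[B][:,2])
    H=ok&(d<.035)&(P[...,2]>.065); h=P[H]
    print(n,"block",np.round(r[0],1),np.round(r[1],1),"wood z",wz.round(4),"ring n",H.sum(),"mean",h.mean(0).round(4),"rect",cv2.minAreaRect((h[:,:2]*1000).astype(np.float32)),"z95",np.percentile(h[:,2],[90,95,99]).round(4)-wz)
    hi=h[h[:,2]>.088]; print(" top arc centre",hi.mean(0).round(4),np.median(hi[:,:2],0).round(4))
    C=ok&(d<.022)&(hsv[...,1]<60)&(P[...,2]<.06)&(P[...,2]>.05); print(" collar",C.sum(),P[C].mean(0).round(4),"above wood med",(np.median(P[C][:,2])-wz).round(4))
    # axis check: project
    R=q["pose"][:3,:3];o=q["pose"][:3,3];f=200/np.tan(np.radians(q["fov_y"])/2)
    pr=lambda p:(lambda a:(q["cx"]-f*a[0]/a[2],q["cy"]+f*a[1]/a[2]))(R.T@(np.array(p)-o))
    x,y=np.array(r[0])/1000
    v,u=np.nonzero(C);v2,u2=np.nonzero(H)
    print(" expected collar px",np.round(pr((x,y,.054)),1),"ring ctr",np.round(pr((x,y,.0755)),1),"top",np.round(pr((x,y,.095)),1)," seen ring bbox",u2.min(),u2.max(),v2.min(),v2.max(),"collar bbox",u.min(),u.max(),v.min(),v.max())
a=cv2.resize(np.load("top6.npz")["img"][150:235,345:445],(500,425),interpolation=2); cv2.imwrite("pics/z6.png",a[...,::-1])
E
```

```text
top block [ 598.9 -145.8] [ 91.  110.5] wood z 0.0505 ring n 100 mean [ 0.5965 -0.1443  0.0862] rect ((597.0472412109375, -145.4072265625), (9.284358024597168, 36.35968780517578), 72.43772888183594) z95 [0.04409292 0.04559292 0.04599292]
 top arc centre [ 0.5987 -0.1458  0.0927] [ 0.598  -0.1454]
 collar 28 [ 0.6006 -0.1415  0.0549] above wood med 0.0045
 expected collar px [397.3 190.9] ring ctr [399.4 189.1] top [401.4 187.5]  seen ring bbox 395 404 181 198 collar bbox 393 404 186 195
scene block [ 596.5 -147. ] [ 90.9 113. ] wood z 0.0496 ring n 235 mean [ 0.5928 -0.1478  0.0807] rect ((594.9344482421875, -147.69895935058594), (10.33802318572998, 36.284358978271484), 74.82807159423828) z95 [0.04377858 0.04457858 0.04517858]
 top arc centre [ 0.5931 -0.1479  0.0917] [ 0.592 -0.148]
 collar 94 [ 0.5925 -0.1496  0.0542] above wood med 0.0043
 expected collar px [424.6 220.9] ring ctr [426.2 209.6] top [427.7 199.1]  seen ring bbox 418 435 198 219 collar bbox 418 432 218 226
```

View pics/z6.png

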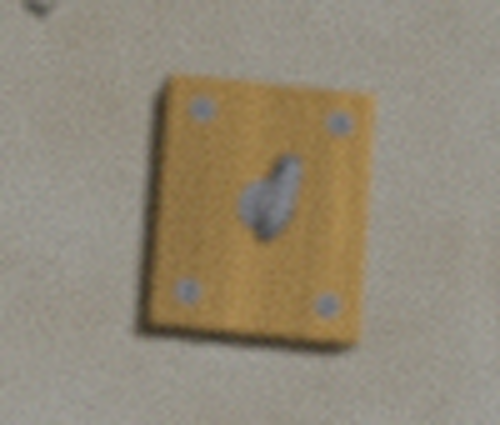

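The eye is upright and close to centred, but the height margin is only 1 mm. I measure the gap by comparing it with the same quantities in the rack, where the collar is known to be flat.

```bash
python3 - <<'E'
from h import *
def meas(q,cx,cy,zt,rad):
    P=pts(q);hsv=cv2.cvtColor(q["img"],cv2.COLOR_RGB2HSV);ok=q["range_z"]>0
    d=np.hypot(P[...,0]-cx,P[...,1]-cy);z=P[...,2]
    B=ok&(hsv[...,1]>75)&(abs(z-zt)<.006)&(d<rad); wz=np.median(z[B])
    H=ok&(d<.03)&(z>zt+.012); C=ok&(d<.017)&(hsv[...,1]<60)&(z>zt+.0015)&(z<zt+.0075)
    return [1000*(np.percentile(z[H],p)-wz) for p in(80,90,95)]+[1000*(np.median(z[C])-wz)]
for n in("top","scene"):
    q0=dict(np.load(n+"0.npz")); print(n,"rack eye",np.round(meas(q0,.5034,.0642,.034,.03),2),"hook",np.round(meas(q0,.5266,.1512,.034,.03),2))
    A=np.array([meas(camera(n),.5978,-.1466,.05,.03) for _ in range(12)]); print("  now",A.mean(0).round(2),A.std(0).round(2))
    A=np.array([meas(camera(n),.5266,.1512,.034,.03) for _ in range(6)]); print("  hook now",A.mean(0).round(2),A.std(0).round(2))
E
```

```text
top rack eye [42.82 43.79 45.22  3.6 ] hook [42.87 44.93 45.17  3.37]
  now [43.26 44.51 45.2   4.09] [0.35 0.25 0.29 0.39]
  hook now [43.67 44.54 45.2   3.94] [0.42 0.32 0.18 0.22]
scene rack eye [39.97 42.8  43.96  3.81] hook [41.75 42.99 44.12  3.96]
  now [40.58 43.05 44.08  4.25] [0.23 0.23 0.2  0.11]
  hook now [41.14 43.12 44.27  4.11] [0.18 0.29 0.15 0.12]
```

```bash
python3 -c "
from h import *
print(manip.finish_job())"
```

```text
the job is handed in; nothing more can be done
None
```

I moved the screw eye from the rack to the pilot hole and drove it clockwise about 3.9 rad at 17–27 N. The collar measures about 0.2 mm off the timber, and the eye stands upright and released. I moved nothing else, and I handed the job in; the hand-in call returned no verdict.

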